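# Hold the setting gauge in the wick-tab crimper

### The job

The wick-tab crimper needs its jaws set. First raise the small ball-ended lever on the crimper's side, up and over away from you as far as it goes, so that the flap under the guard's slot drops clear; then take the narrow-bladed gauge from the wooden rack, pass its blade upright down through the slot in the top of the guard, and finish while holding it there with about half of the blade below the guard's top, resting on nothing. Leave the wide gauge in the rack and do not shove or tip the candle, tape roll and tin standing about.

Things in the scene. Friction and masses are not known exactly. Their poses are not given: they have to be found in the camera images.
- crimper: Fixed bench crimper: dark steel foot plate 130 (x) x 140 (y) x 12 mm, on it a grey guard housing 84 x 74 mm, its flat top 110 mm above the worktop, an open window in its front (-x) side. Origin: centre of the underside; z up. Its floor inside is 75 mm below the top. It stands turned by up to 0.3 rad.
- slot_mouth (a point): Centre of the slot in the guard's top, at the height of the top surface. The slot is a rectangle 10 mm (crimper's x) by 34 mm (crimper's y), 10 mm deep, with a 2 mm chamfer round its mouth; below it the chamber is open and wider. Axes as the crimper's.
- foot_lever (a joint): Lever angle, 0 to 1.4 rad; hinge along the crimper's y. At 0 (starts 0 to 0.25) the arm points to the front (crimper's -x), 35 deg up; growing values raise it, upright at 0.96, leaning back 25 deg at 1.4. A flap on its shaft blocks the chamber 22 mm below the slot's mouth at 0, is clear of the blade's way from 1.1 on. Stiff (0.12 N m, 2 N at the ball), stays where left.
- lever_pivot (a point): Point on the lever's axis in the plane of its arm: in the crimper's frame 22 mm to the front, 58 mm to the right (-y) and 86 mm above the worktop. Fixed to the crimper.
- lever_knob (a point): Centre of the black ball, 16 mm diameter, at the end of the lever's arm (a steel rod 8 mm thick), 58 mm from the pivot. Turns with the lever.
- narrow_gauge: Gauge upright in one of the rack's pockets. Origin: centre of the blade's lower end; z up to the handle, y across its width, x its thickness; half a turn about z looks the same. Steel blade 32 wide x 8 thick x 62 mm long, the last 5 mm 28 x 5; crossbar 48 x 14 mm from z 62 to 70; dark wooden handle 28 (y) x 12 (x) from z 70 to 115 mm. About 90 g.
- wide_gauge: The same but with a blade 46 mm wide and a crossbar 62 mm wide, in the rack's other pocket; it does not fit the slot. Axes and origin as the narrow one's.
- rack: Fixed wooden block 64 (x) x 176 (y) x 40 mm; two equal pockets 11 x 50 mm, 30 mm deep, 43 mm either side of the middle along its y. The gauges stand on the pockets' floors, 10 mm above the worktop, the upper half of the blade showing. Origin: centre of the underside. Turned by up to 0.35 rad.
- candle: Bystander: white pillar candle with a wick, 75 mm across, 102 mm high, right of the crimper. Origin: centre of the underside.
- tape: Bystander: roll of tape lying flat, 96 mm across, 25 mm high, between crimper and rack. Origin: centre of the underside.
- tin: Bystander: round grey tin with lid, 62 mm across, 38 mm high, left of the rack. Origin: centre of the underside.

How it is judged:
On the way:
1. the lever is raised (over 1.15 rad) while the narrow gauge's blade is still outside the crimper (value of joint foot_lever above 1.15 rad and (horizontal distance between narrow_gauge and slot_mouth above 0.06 m or z of narrow_gauge in the frame of slot_mouth above 0 m)), for 0.2 s.
At the end, for the whole second after the job is handed in: Lever raised (over 1.1 rad). Narrow gauge gripped by the fingers (over 2 N), still, upright within 0.15 rad, its blade through the slot, lower end 20 to 45 mm below the guard's top and within 8 mm of the slot's axis, so neither crossbar nor floor carries it (value of joint foot_lever above 1.1 rad and horizontal distance between narrow_gauge and slot_mouth below 0.008 m and z of narrow_gauge in the frame of slot_mouth between -0.045 and -0.02 m and angle between narrow_gauge's own z axis and vertical below 0.15 rad and contact force between the fingers and narrow_gauge above 2 N and linear speed of narrow_gauge below 0.02 m/s); the arm keeps its last pose, push and grip.
It fails at once if the wide gauge is moved by more than 30 mm (distance of wide_gauge from where it was at the start of the episode above 0.03 m).
It fails at once if the candle, tape roll or tin is shoved by more than 30 mm or tipped (distance of any of candle, tape, tin from where it was at the start of the episode above 0.03 m or angle between any of candle, tin's own z axis and vertical above 0.5 rad).
It also fails if it takes over 61 s, if anything falls off the work surface, if the arm or the gripper's body presses on something with over 40 N, if the wrist force passes 120 N, or if a joint passes its speed limit or range.

### The arm

A 6-joint arm with a two-finger parallel gripper is mounted at the origin on a cart in front of the work surface, level with it; the furniture and walls round the work are solid. World frame = base frame: x ahead of the robot, y to its left, z up, the work surface at z = 0. Lengths are in m, angles in rad, forces in N, time in s.
With the tool pointing down it reaches from about 0.35 to 0.85 m from the base axis. Payload 8.1 kg.
Tool frame: the origin (TCP) lies midway between the tips of the shut fingers; the grasp point (between the pads) lies robot.grip_depth behind it (robot.grip_depth is the distance from the TCP to the grasp point, in m); z points along the fingers, y is the line along which they close (so a half turn about z gives the same grasp; the last joint's range is limited). The gripper opens to 93 mm and grips with 3 to 60 N. Pads are 15 mm wide; open, the fingers measure 128 mm over their backs; the gripper's body (75 mm by 188 mm) begins 65 mm behind the grasp point.
Start: joints at [1.256, 0.13, 1.488, -0, 1.523, -0.085], TCP at [0.137, 0.584, 0.219] pointing down, gripper open.
Joint ranges: [-2.96, 2.96], [-0.89, 2.26], [0.02, 2.5], [-1.34, 4.48], [0, 2.73], [-2.66, 2.66]. Speed limits (rad/s): [2.39, 2.39, 2.79, 3.14, 3.14, 3.14].

### API

Orientations are given as a rotation vector (axis times angle).
In Python, from plant import robot gives the robot as it stands.
- The arm moves only by the tool carry_out, never from a script. Its argument "rows" is a list of rows, each a list of 6 numbers: the shift along the tool's x, y, z in m, then the turn, a rotation vector about the tool's x, y, z in degrees. A call has 1 to 12 rows; each row is the pose to reach, as a shift and turn from the pose commanded when the call began, along the tool's axes at that moment; what a row does not reach only later rows make up. A row lasts 1/8 s, in which the tool goes at most 62.5 mm and 10.7 degrees, less where a joint would pass 70% of its speed; a pose out of reach is approached as far as the arm can. A call with a gripper value outside its range is refused whole. "jaw" is the closure in counts, from 0 (fully open) to 255 (shut), set as the call begins (left out, the last holds). The fingers move at their own pace and stop on an object; "force" is the grip in N (left out, the last holds). Time passes only in rows, so rows that repeat a pose let the fingers close. It gives the time, the measured TCP pose, the force, the opening and the grip force at its end, in the units of the state.
- robot.read_state(): the state, without advancing time (a new reading comes with each control period).
- robot.read_camera(name): name is "side" or "top"; returns the picture (480x640x3 uint8, red, green, blue); there is no depth.
- robot.camera_model(name): a dict with "fx", "fy", "cx", "cy" (pixels), "dist" ([k1, k2, p1, p2, k3] as OpenCV has them; the pictures are not rectified), "R" (3x3) and "t" (3): a world point X has camera coordinates R X + t. Camera axes: x right, y down, z forward; pixel columns grow to the right and rows downward; lengths in m; the calibration is good to about 2 mm. A picture is of the moment at which its call begins. camera_model takes no time and is no camera call.
- robot.close_job(): hands the job in; it is judged then, once.
Trained networks look in the newest picture that a camera, given by its name, has taken for a name from the list of things; names that differ only in an ending like _2 or _b are one class to them, and where a whole thing is asked for, a point or a joint stands for the part that bears it (a point fixed in the world has none). Each returns a list of dicts, best first, with "conf" (0 to 1); they miss things now and then, are a little off and sometimes report something else, mostly with a low value. They report only what shows in the picture. A call takes as long as a camera call.
- robot.outline_of(camera, target): "pixels" (480x640 bool, what is visible of it) and "pixel" ([column, row] in pixels, amid what is visible of it).
The state is a dict: "t": time; "q": joint angles; "dq": joint speeds; "joint_torque": joint torques, N m; "tool_pos": TCP position; "orientation": TCP orientation; "force": force on the tool from outside, world axes, zero at the start; "wrist_torque": the same for the moment, N m; "opening": finger opening in m; "gripper_force": force on a finger pad.
Only numpy, scipy, OpenCV 4.12 (cv2) and the standard library are available. Lean on these libraries where they do the work, as an engineer would, in place of code of your own. Each camera call takes 0.05 s, during which the arm holds its last target. There are 200 camera calls.

## Working session

There is one attempt and no reset: what is moved stays moved. The work goes in short steps, Python scripts to look and compute and a tool call to move; the robot and the scene stay as the last step left them, time stands still between calls to the robot, and variables do not carry over. Pictures are saved under pics/ and viewed, at most 10 in all, crops included, and the job is handed in when it is done.

Besides the shell and the picture viewer there is one more tool, called after "Call:" in YAML: its name, and indented under it one key for each argument. carry_out: Moves the arm, as the interface text tells. Its arguments: {"type":"object","properties":{"rows":{"type":"array"},"jaw":{"type":"number"},"force":{"type":"number"}},"required":["rows"]}

```bash
ls; mkdir -p pics; python3 - <<'E'
from plant import robot
import cv2,numpy as np
s=robot.read_state();print(s['t'],s['tool_pos'],s['orientation'],s['opening'],robot.grip_depth)
for c in('side','top'):
    im=robot.read_camera(c);cv2.imwrite(f'pics/{c}0.png',im[:,:,::-1]);m=robot.camera_model(c)
    print(c,{k:np.round(v,3).tolist() for k,v in m.items()})
    for n in('crimper','foot_lever','lever_knob','narrow_gauge','wide_gauge','rack','candle','tape','tin'):
        for d in robot.outline_of(c,n)[:2]:
            ys,xs=np.nonzero(d['pixels']);print(n,round(d['conf'],2),np.round(d['pixel']),len(xs),xs.min(),xs.max(),ys.min(),ys.max())
            if d['conf']>.3: np.save(f'pics/{c}_{n}.npy',d['pixels']) if d['conf']>.5 else None
E
```

```text
pics
0.0 [0.13647442 0.58370407 0.21762236] [-3.60153600e-01 -3.12050153e+00  2.74089651e-03] 0.09310752455853681 0.0188
side {'fx': 439.622, 'fy': 439.622, 'cx': 318.452, 'cy': 232.582, 'dist': [-0.013, 0.0, 0.0, 0.0, 0.0], 'R': [[-0.99, -0.14, -0.024], [-0.052, 0.512, -0.858], [0.133, -0.848, -0.514]], 't': [0.566, 0.126, 0.973]}
crimper 0.91 [340. 206.] 2169 308 365 170 232
crimper 0.27 [360. 174.] 43 354 365 170 179
foot_lever 0.36 [358. 172.] 43 355 365 170 179
narrow_gauge 0.49 [358. 298.] 288 353 361 277 320
wide_gauge 0.8 [350. 329.] 435 344 356 306 358
wide_gauge 0.39 [337. 208.] 2091 309 364 171 232
rack 0.66 [354. 349.] 2362 328 373 300 383
candle 0.57 [312. 175.] 681 301 325 164 199
tape 0.76 [379. 262.] 859 355 395 251 281
tape 0.54 [337. 207.] 1994 309 364 172 232
tin 0.71 [312. 410.] 1535 290 328 382 430
top {'fx': 465.821, 'fy': 465.821, 'cx': 321.832, 'cy': 249.183, 'dist': [-0.043, 0.0, 0.0, 0.0, 0.0], 'R': [[0.001, -1.0, -0.015], [-0.991, 0.001, -0.137], [0.137, 0.015, -0.99]], 't': [-0.002, 0.565, 1.158]}
crimper 0.16 [244. 286.] 129 235 254 283 290
foot_lever 0.45 [451. 265.] 139 426 457 247 280
lever_knob 0.55 [452. 265.] 140 426 457 247 280
wide_gauge 0.74 [208. 283.] 103 200 224 281 286
wide_gauge 0.68 [234. 290.] 1460 197 268 272 300
rack 0.89 [234. 290.] 1476 197 267 272 300
candle 0.95 [484. 218.] 981 465 504 200 234
tape 0.82 [345. 300.] 476 312 348 281 317
tape 0.57 [209. 280.] 139 199 223 280 287
tin 0.72 [173. 263.] 504 160 187 252 275
```

View pics/side0.png

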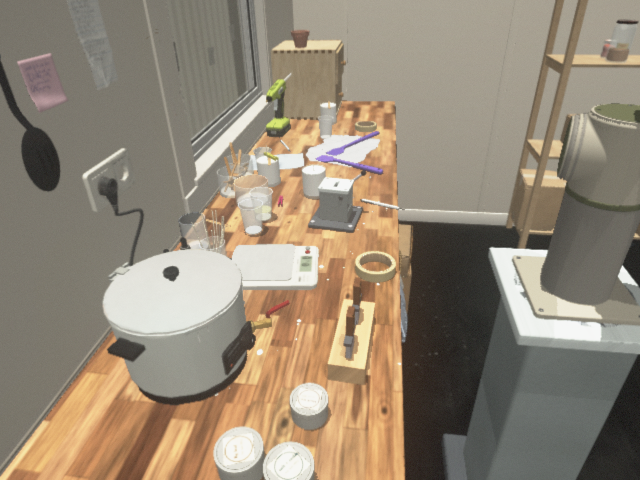

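View pics/top0.png

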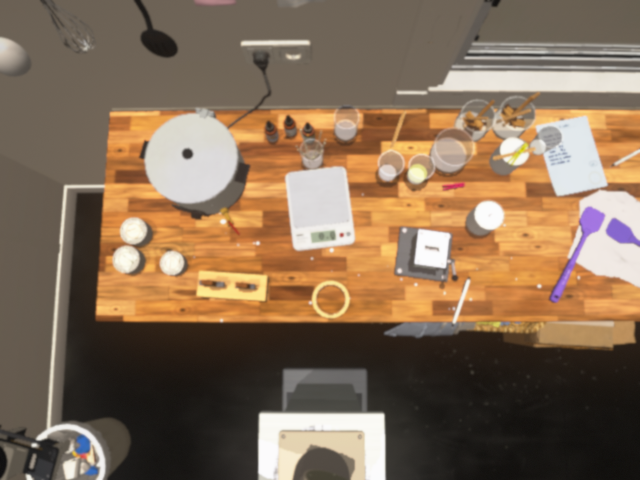

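The side view shows the crimper at about (337,205) with the lever ball at about (361,174), the rack at (353,340), the tape at (376,265) and the tin at (309,405). The top view shows the crimper guard at (432,249), the lever ball at about (453,265), the rack at (232,286) and the candle at (487,218). I'll enlarge these areas.

```bash
python3 - <<'E'
import cv2,numpy as np
t=cv2.imread('pics/top0.png');s=cv2.imread('pics/side0.png')
def c(im,x,y,w=80,h=60): return cv2.resize(im[y:y+h,x:x+w],(400,300),interpolation=cv2.INTER_CUBIC)
cv2.imwrite('pics/m0.png',np.vstack([np.hstack([c(t,385,215),c(t,192,256)]),np.hstack([c(s,300,168,90,68),c(s,300,270,147,110)])]))
E
```

```text
(no output)
```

View pics/m0.png

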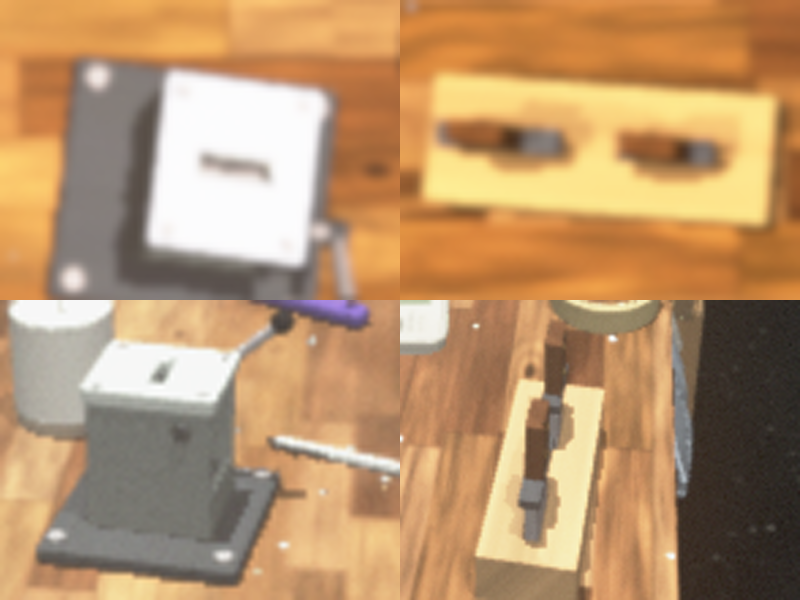

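The enlargements show the guard's slot at about (236,166) in the upper-left tile. The rack's right-hand gauge (-y side) has the shorter crossbar, so that is the narrow one. The lever ball is at (283,322). Next I'll fit the poses.

```bash
cat > h.py <<'E'
import numpy as np,cv2
from plant import robot
from scipy.optimize import least_squares
M={c:robot.camera_model(c) for c in('side','top')}
def proj(c,X):
    m=M[c];K=np.array([[m['fx'],0,m['cx']],[0,m['fy'],m['cy']],[0,0,1.]])
    return cv2.projectPoints(np.array(X,float).reshape(-1,1,3),cv2.Rodrigues(np.array(m['R']))[0],np.array(m['t'],float),K,np.array(m['dist'],float))[0][:,0]
def w(p,L):
    L=np.array(L,float).reshape(-1,3);c,s=np.cos(p[2]),np.sin(p[2])
    return np.c_[p[0]+c*L[:,0]-s*L[:,1],p[1]+s*L[:,0]+c*L[:,1],L[:,2]]
def fit(obs,p0):  # obs: list (cam, local, pixel)
    f=lambda p:np.concatenate([(proj(c,w(p,l))[0]-u) for c,l,u in obs])
    r=least_squares(f,p0,loss='soft_l1');return r.x,f(r.x).reshape(-1,2)
def lever(p,a):  # knob centre
    e=np.radians(35)+a;return w(p,[-.022-.058*np.cos(e),-.058,.086+.058*np.sin(e)])[0]
E
cat > fit0.py <<'E'
from h import *
TC=lambda u,v:np.array([385+u/5-.4,215+v/5-.4]);TR=lambda u,v:np.array([192+(u-400)/5-.4,256+v/5-.4])
SC=lambda u,v:np.array([300+u*.225-.4,168+(v-300)*68/300-.4]);SR=lambda u,v:np.array([300+(u-400)*.3675-.3,270+(v-300)*110/300-.3])
g=lambda a,b,z=.11,A=.042,B=.037:[a*A,b*B,z]
pl=lambda a,b:g(a,b,.012,.065,.07)
O=[('top',g(1,1),TC(168,68)),('top',g(1,-1),TC(330,90)),('top',g(-1,-1),TC(308,265)),('top',g(-1,1),TC(148,248)),
('side',g(1,1),SC(80,392)),('side',g(-1,1),SC(213,405)),('side',g(-1,-1),SC(237,352)),('side',g(1,-1),SC(112,340)),
('top',[0,0,.11],TC(236,166)),('side',[0,0,.11],SC(160,372))]
P=[('side',pl(1,1),SC(38,550)),('side',pl(-1,1),SC(242,578)),('side',pl(-1,-1),SC(278,475)),('top',pl(1,1),TC(78,62))]
p,r=fit(O,[.55,-.27,0]);print('guard',p.round(4));print(r.round(1).tolist())
for n,o in(('top only',[x for x in O if x[0]=='top']),('side only',[x for x in O if x[0]=='side'])):print(n,fit(o,p)[0].round(4))
p2,r2=fit(P,p);print('plate',p2.round(4),r2.round(1).tolist())
k=SC(283,322);a=least_squares(lambda a:proj('side',lever(p,a[0]))[0]-k,[.1]);print('lever',a.x,a.fun,lever(p,a.x[0]),proj('top',lever(p,a.x[0])))
R=lambda a,b:g(a,b,.04,.032,.088)
Q=[('top',R(1,1),TR(435,75)),('top',R(1,-1),TR(778,95)),('top',R(-1,-1),TR(770,225)),('top',R(-1,1),TR(422,198)),
('side',R(1,1),SR(478,555)),('side',R(-1,1),SR(582,572)),('side',R(1,-1),SR(520,380)),('side',R(-1,-1),SR(603,388))]
q,r=fit(Q,[.45,.2,0]);print('rack',q.round(4));print(r.round(1).tolist())
for s in(1,-1):
    c=w(q,[0,s*.043,.01])[0];print('pocket',c.round(4))
c=w(q,[0,-.043,.01])[0]
inv=lambda t:[int(round(v)) for v in t]
for L in([0,.014,.125],[0,-.014,.125],[0,.024,.08],[0,-.024,.08]):
    X=w([c[0],c[1],q[2]],L);T=proj('top',X)[0];S=proj('side',X)[0]
    print(L,'tile top',inv(((T[0]+.4-192)*5+400,(T[1]+.4-256)*5)),'tile side',inv(((S[0]+.3-300)/.3675+400,(S[1]+.3-270)*300/110+300)))
for n,z,h in(('candle',.102,'top'),('tape',.025,'top'),('tin',.038,'top')):
    m=np.load(f'pics/top_{n}.npy');ys,xs=np.nonzero(m);u=np.array([(xs.min()+xs.max())/2,(ys.min()+ys.max())/2])
    print(n,least_squares(lambda v:proj('top',[v[0],v[1],z])[0]-u,[.5,0]).x.round(3))
E
python3 fit0.py
```

```text
guard [ 0.5587 -0.2689 -0.1343]
[[0.5, 0.6], [-1.6, 0.2], [-0.6, -0.6], [0.8, -1.3], [-0.0, -0.4], [0.2, -0.4], [0.5, 0.5], [-0.2, 0.6], [0.3, 0.0], [0.2, -0.0]]
top only [ 0.5582 -0.2689 -0.1331]
side only [ 0.5591 -0.269  -0.1328]
plate [ 0.5564 -0.2677 -0.1286] [[-0.0, 0.1], [-0.1, -0.8], [1.2, -0.8], [-0.6, -0.6]]
lever [0.1245611] [-0.26351506  0.22673448] [ 0.48647135 -0.31765005  0.1249124 ] [[455.01269831 277.15332953]]
rack [ 0.4722  0.2278 -0.0564]
[[0.5, 0.4], [-0.1, 0.3], [-0.3, -0.6], [0.8, 0.7], [0.0, 0.8], [-1.0, -0.4], [-0.2, -0.0], [0.5, 0.4]]
pocket [0.4746 0.2707 0.01  ]
pocket [0.4698 0.1849 0.01  ]
[0, 0.014, 0.125] tile top [625, 142] tile side [554, 342]
[0, -0.014, 0.125] tile top [684, 145] tile side [559, 317]
[0, 0.024, 0.08] tile top [623, 146] tile side [551, 403]
[0, -0.024, 0.08] tile top [720, 152] tile side [559, 360]
candle [ 0.636 -0.402]
tape [0.478 0.286]
tin [0.529 0.382]
```

```bash
cat >> h.py <<'E'
from scipy.spatial.transform import Rotation as Ro
C=np.array([.5587,-.2689,-.134])
def go(*tg): # (world pos, yaw of tool y) -> rows from the present pose
    s=robot.read_state();R=Ro.from_rotvec(s['orientation']);p=np.array(s['tool_pos'])
    print('t',round(s['t'],2),'tcp',p.round(4))
    for X,y in tg:
        D=Ro.from_matrix(np.array([[np.sin(y),np.cos(y),0],[-np.cos(y),np.sin(y),0],[0,0,-1]]))
        print((R.inv().apply(np.array(X)-p)*1000).round(1),'mm',np.degrees((R.inv()*D).as_rotvec()).round(1))
E
python3 - <<'E'
from h import *
a=w(C,[-.118,-.058,.2])[0];b=w(C,[-.118,-.058,.105])[0];print(a,b)
go(([.42,.33,.26],1.0),([.5,.1,.26],.5),(a,-.134),(b,-.134))
E
```

```text
[ 0.43400906 -0.31061533  0.2       ] [ 0.43400906 -0.31061533  0.105     ]
t 1.0 tcp [0.1366 0.5842 0.2187]Traceback (most recent call last):
  File "<stdin>", line 3, in <module>
  File "h.py", line 22, in go
    D=Ro.from_matrix(np.array([[np.sin(y),np.cos(y),0],[-np.cos(y),np.sin(y),0],[0,0,-1]]))
  File "scipy/spatial/transform/_rotation.pyx", line 1143, in scipy.spatial.transform._rotation.Rotation.from_matrix
ValueError: Non-positive determinant (left-handed or null coordinate frame) in rotation matrix 0: [[ 0.84147098  0.54030231  0.        ]
 [-0.54030231  0.84147098  0.        ]
 [ 0.          0.         -1.        ]].
```

```bash
sed -i 's/\[\[np.sin(y),np.cos(y),0\],\[-np.cos(y),np.sin(y),0\]/[[-np.sin(y),np.cos(y),0],[np.cos(y),np.sin(y),0]/' h.py
python3 - <<'E'
from h import *
a=w(C,[-.118,-.058,.2])[0];b=w(C,[-.118,-.058,.105])[0]
go(([.42,.33,.26],1.0),([.5,.1,.26],.5),(a,-.134),(b,-.134))
E
```

```text
t 1.0 tcp [0.1366 0.5842 0.2187]
[-333.8 -183.   -41.3] mm [ 0.  -0.  19.5]
[-464.1 -388.8  -41.4] mm [ 0.  -0.  48.2]
[-493.4 -803.6   18.6] mm [ 0.  -0.  84.5]
[-493.4 -803.6  113.6] mm [ 0.  -0.  84.5]
```

Call:
carry_out:
  rows:
    - [-60,-30,-30,0,0,5]
    - [0,0,0,0,0,0]
  jaw: 255

```text
t: 1.25
tool_pos: [0.1468, 0.5842, 0.2247]
orientation: [0.382, 3.113, 0.015]
force: [-0.4, 1.5, 0.1]
opening: 0.0775
gripper_force: 0.0
```

Call:
carry_out:
  rows:
    - [0,0,0,0,0,0]

```text
t: 1.38
tool_pos: [0.1355, 0.5841, 0.2166]
orientation: [-0.359, -3.119, 0.004]
force: [-0.5, -0.1, 0.1]
opening: 0.0677
gripper_force: 0.0
```

```bash
python3 - <<'E'
from h import *
a=w(C,[-.118,-.058,.2])[0];b=w(C,[-.118,-.058,.105])[0]
go(([.42,.33,.26],1.0),([.5,.1,.26],.5),(a,-.134),(b,-.134))
E
```

```text
t 1.38 tcp [0.1355 0.5841 0.2166]
[-334.7 -183.   -43.4] mm [-0.2 -0.1 19.6]
[-464.8 -388.8  -43.1] mm [-0.2 -0.  48.2]
[-493.8 -803.6   17.9] mm [-0.2  0.  84.6]
[-493.9 -803.3  112.9] mm [-0.2  0.  84.6]
```

Call:
carry_out:
  rows:
    - [-0.335,-0.183,-0.043,0,0,20]
    - [-0.335,-0.183,-0.043,0,0,20]
    - [-0.335,-0.183,-0.043,0,0,20]
    - [-0.335,-0.183,-0.043,0,0,20]
    - [-0.335,-0.183,-0.043,0,0,20]
    - [-0.335,-0.183,-0.043,0,0,20]
    - [-0.465,-0.389,-0.043,0,0,48]
    - [-0.465,-0.389,-0.043,0,0,48]
    - [-0.465,-0.389,-0.043,0,0,48]
    - [-0.465,-0.389,-0.043,0,0,48]
    - [-0.465,-0.389,-0.043,0,0,48]
    - [-0.465,-0.389,-0.043,0,0,48]

```text
t: 2.88
tool_pos: [0.5007, 0.0997, 0.2617]
orientation: [-1.599, -2.704, -0.0]
force: [0.2, 0.7, -0.3]
opening: 0.0004
gripper_force: 0.0
```

```bash
python3 - <<'E'
from h import *
a=w(C,[-.118,-.058,.2])[0];b=w(C,[-.118,-.058,.105])[0]
go((a,-.134),(b,-.134))
E
```

```text
t 2.88 tcp [0.5007 0.0997 0.2617]
[-327.6 -256.    61.6] mm [-0.  -0.  36.5]
[-327.6 -256.   156.6] mm [-0.  -0.  36.5]
```

Call:
carry_out:
  rows:
    - [-0.328,-0.256,0.062,0,0,36.5]
    - [-0.328,-0.256,0.062,0,0,36.5]
    - [-0.328,-0.256,0.062,0,0,36.5]
    - [-0.328,-0.256,0.062,0,0,36.5]
    - [-0.328,-0.256,0.062,0,0,36.5]
    - [-0.328,-0.256,0.062,0,0,36.5]
    - [-0.328,-0.256,0.062,0,0,36.5]
    - [-0.328,-0.256,0.062,0,0,36.5]
    - [-0.328,-0.256,0.157,0,0,36.5]
    - [-0.328,-0.256,0.157,0,0,36.5]
    - [-0.328,-0.256,0.157,0,0,36.5]

```text
t: 4.25
tool_pos: [0.4339, -0.3074, 0.1018]
orientation: [-2.357, -2.067, 0.001]
force: [0.2, 0.2, 1.7]
opening: 0.0004
gripper_force: 0.0
```

```bash
python3 - <<'E'
from h import *
for x,z in((-.118,.105),(-.08,.108),(-.05,.115),(-.03,.122),(-.02,.125)): go((w(C,[x,-.058,z])[0],-.134))
s=robot.read_camera('side')[:,:,::-1]
cv2.imwrite('pics/l1.png',cv2.resize(s[130:250,280:440],(640,480),interpolation=cv2.INTER_CUBIC))
E
```

```text
t 4.25 tcp [ 0.4339 -0.3074  0.1018]
[-3.2  0.5 -3.2] mm [-0.3 -0.2  0.2]
t 4.25 tcp [ 0.4339 -0.3074  0.1018]
[-3.3 38.5 -6.4] mm [-0.3 -0.2  0.2]
t 4.25 tcp [ 0.4339 -0.3074  0.1018]
[ -3.4  68.4 -13.5] mm [-0.3 -0.2  0.2]
t 4.25 tcp [ 0.4339 -0.3074  0.1018]
[ -3.4  88.4 -20.6] mm [-0.3 -0.2  0.2]
t 4.25 tcp [ 0.4339 -0.3074  0.1018]
[ -3.4  98.4 -23.7] mm [-0.3 -0.2  0.2]
```

View pics/l1.png

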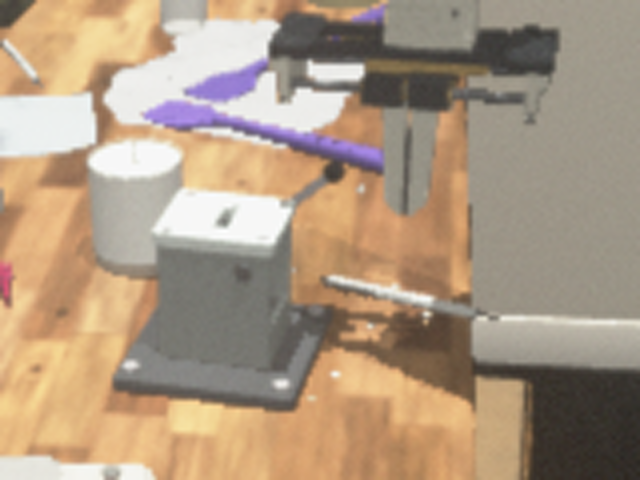

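The picture shows the shut fingers (tip at 405,212) in front of the lever ball at (333,170), so I can push.

Call:
carry_out:
  rows:
    - [-0.003,0.013,-0.003,0,0,0]
    - [-0.003,0.025,-0.004,0,0,0]
    - [-0.003,0.034,-0.005,0,0,0]
    - [-0.003,0.043,-0.007,0,0,0]
    - [-0.003,0.052,-0.01,0,0,0]
    - [-0.003,0.06,-0.013,0,0,0]
    - [-0.003,0.068,-0.016,0,0,0]
    - [-0.003,0.076,-0.019,0,0,0]
    - [-0.003,0.076,-0.019,0,0,0]

```text
t: 5.42
tool_pos: [0.5106, -0.324, 0.1235]
orientation: [2.364, 2.069, 0.001]
force: [-0.0, 0.3, 0.7]
opening: 0.0004
gripper_force: 0.0
```

```bash
python3 - <<'E'
from h import *
go((w(C,[-.024,-.058,.125])[0],-.134))
s=robot.read_camera('side')[:,:,::-1];print(robot.read_state()['force'])
cv2.imwrite('pics/l2.png',cv2.resize(s[130:250,280:440],(640,480),interpolation=cv2.INTER_CUBIC))
E
```

```text
t 5.42 tcp [ 0.5106 -0.324   0.1235]
[ 3.  16.4 -1.5] mm [ 0.  -0.   0.1]
[-0.07298128  0.08211676  0.24433592]
```

View pics/l2.png

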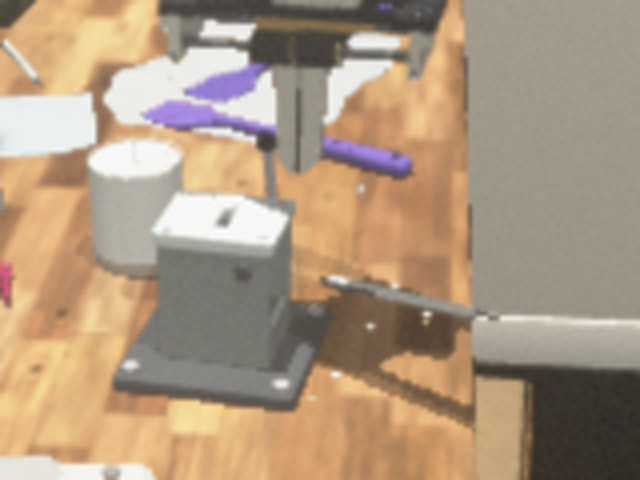

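The lever is now about upright (ball at 266,143), and the fingers are just in front of it. I'll push on to the stop.

Call:
carry_out:
  rows:
    - [0.002,0.006,0,0,0,0]
    - [0.002,0.011,0,0,0,0]
    - [0.002,0.016,0,0,0,0]
    - [0.002,0.02,0,0,0,0]
    - [0.002,0.02,0,0,0,0]

```text
t: 6.1
tool_pos: [0.5297, -0.3248, 0.1233]
orientation: [-2.364, -2.068, 0.0]
force: [-2.4, 1.9, -1.7]
opening: 0.0006
gripper_force: 1.3
```

```bash
cat > lev.py <<'E'
from h import *
robot.read_camera('side')
for n in('lever_knob','foot_lever'):
  for d in robot.outline_of('side',n)[:2]:
    ys,xs=np.nonzero(d['pixels']);print(n,round(d['conf'],2),d['pixel'],len(xs),xs.min(),xs.max(),ys.min(),ys.max())
for a in(.9,1.1,1.2,1.3,1.4):print(a,proj('side',lever(C,a))[0].round(1))
E
python3 lev.py; python3 -c "
from h import *
go((w(C,[-.024,-.058,.125])[0],-.134));print(robot.read_state()['force'])"
```

```text
lever_knob 0.42 [339.6, 165.4] 10 339 341 165 168
foot_lever 0.37 [340.8, 169.5] 50 338 346 164 178
0.9 [349.4 165.4]
1.1 [345.4 165.2]
1.2 [343.4 165.4]
1.3 [341.5 165.8]
1.4 [339.7 166.3]
t 6.25 tcp [ 0.5297 -0.3249  0.1235]
[ 1.4 -2.7 -1.5] mm [-0. -0.  0.]
[-2.54535948  1.36379167 -2.3460695 ]
```

Call:
carry_out:
  rows:
    - [0.001,0.003,0,0,0,0]
    - [0.001,0.006,0,0,0,0]
    - [0.001,0.006,0,0,0,0]

```text
t: 6.62
tool_pos: [0.531, -0.3251, 0.1231]
orientation: [-2.361, -2.062, 0.01]
force: [-25.0, 2.3, 9.2]
opening: 0.0008
gripper_force: 13.5
```

Call:
carry_out:
  rows:
    - [0,-0.03,0,0,0,0]
    - [0,-0.03,-0.05,0,0,0]
    - [0,-0.03,-0.11,0,0,0]
    - [0,-0.03,-0.11,0,0,0]
  jaw: 90

```text
t: 7.12
tool_pos: [0.5095, -0.3232, 0.2419]
orientation: [2.355, 2.059, 0.005]
force: [1.1, -0.5, -0.5]
opening: 0.0359
gripper_force: 0.0
```

```bash
python3 lev.py; python3 - <<'E'
from h import *
g=w([.4722,.2278,-.0564],[0,-.042,0])[0]
go(([.5,.05,.24],.7),([g[0],g[1],.2],1.514),([g[0],g[1],.088],1.514))
print(robot.read_state()['opening'])
E
```

```text
lever_knob 0.43 [339.3, 167.3] 29 338 346 164 177
0.9 [349.4 165.4]
1.1 [345.4 165.2]
1.2 [343.4 165.4]
1.3 [341.5 165.8]
1.4 [339.7 166.3]
t 7.28 tcp [ 0.5064 -0.3209  0.2337]
[366.8 -55.8  -6.5] mm [  0.1   0.  -47.8]
[ 497.4 -103.9   33.4] mm [  0.    0.1 -94.4]
[ 497.4 -104.   145.4] mm [  0.    0.1 -94.4]
0.04790316394059212
```

The 25 N push means the lever is at its stop. Next, the narrow gauge.

Call:
carry_out:
  rows:
    - [0.367,-0.056,-0.006,0,0,-48]
    - [0.367,-0.056,-0.006,0,0,-48]
    - [0.367,-0.056,-0.006,0,0,-48]
    - [0.367,-0.056,-0.006,0,0,-48]
    - [0.367,-0.056,-0.006,0,0,-48]
    - [0.497,-0.104,0.033,0,0,-94.4]
    - [0.497,-0.104,0.033,0,0,-94.4]
    - [0.497,-0.104,0.033,0,0,-94.4]
    - [0.497,-0.104,0.033,0,0,-94.4]
    - [0.497,-0.104,0.033,0,0,-94.4]
    - [0.497,-0.104,0.033,0,0,-94.4]
    - [0.497,-0.104,0.033,0,0,-94.4]

```text
t: 8.78
tool_pos: [0.469, 0.1853, 0.1998]
orientation: [-0.092, -3.139, 0.001]
force: [0.5, 0.5, 0.0]
opening: 0.0602
gripper_force: 0.0
```

```bash
python3 - <<'E'
from h import *
g=w([.4722,.2278,-.0564],[0,-.042,0])[0]
go(([g[0],g[1],.13],1.514),([g[0],g[1],.087],1.514))
print(robot.read_state()['opening'])
s=robot.read_camera('side')[:,:,::-1];t=robot.read_camera('top')[:,:,::-1]
cv2.imwrite('pics/g1.png',np.hstack([cv2.resize(s[240:390,290:410],(384,480),interpolation=cv2.INTER_CUBIC),cv2.resize(t[240:340,190:270],(384,480),interpolation=cv2.INTER_CUBIC)]))
E
```

```text
t 8.78 tcp [0.469  0.1853 0.1998]
[-0.9  0.6 69.8] mm [-0.  -0.1 -0.1]
[ -0.9   0.7 112.8] mm [-0.  -0.1 -0.1]
0.06019120419697164
```

View pics/g1.png

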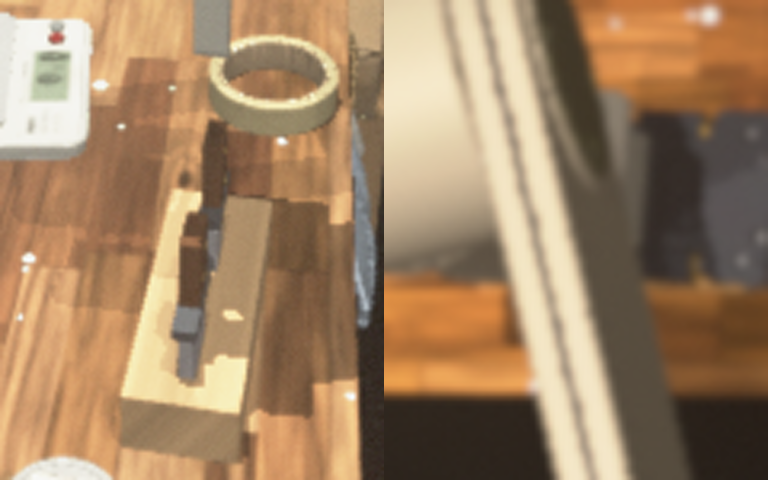

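The near finger at (212,25) lines up above the narrow handle at (215,125), with the tape clear. I'll go down and grip.

Call:
carry_out:
  rows:
    - [0,0,0.04,0,0,0]
    - [0,0,0.075,0,0,0]
    - [0,0,0.1,0,0,0]
    - [0,0,0.113,0,0,0]
    - [0,0,0.113,0,0,0]

```text
t: 9.5
tool_pos: [0.4689, 0.1853, 0.087]
orientation: [-0.09, -3.139, 0.001]
force: [-0.1, -0.1, 0.3]
opening: 0.0601
gripper_force: 0.0
```

Call:
carry_out:
  rows:
    - [0,0,0,0,0,0]
    - [0,0,0,0,0,0]
    - [0,0,0,0,0,0]
    - [0,0,0,0,0,0]
    - [0,0,0,0,0,0]
    - [0,0,0,0,0,0]
  jaw: 255
  force: 30

```text
t: 10.25
tool_pos: [0.4697, 0.1856, 0.0881]
orientation: [0.09, 3.14, 0.0]
force: [-0.5, -0.8, 4.4]
opening: 0.0278
gripper_force: 30.0
```

Call:
carry_out:
  rows:
    - [0,0,-0.03,0,0,0]
    - [0,0,-0.06,0,0,0]
    - [0,0,-0.11,0,0,0]
    - [0,0,-0.155,0,0,0]
    - [0,0,-0.155,0,0,0]

```text
t: 10.88
tool_pos: [0.4714, 0.1862, 0.2469]
orientation: [0.089, 3.133, 0.003]
force: [-0.3, -0.2, -0.4]
opening: 0.0278
gripper_force: 30.0
```

```bash
python3 - <<'E'
from h import *
s=robot.read_state();print(s['opening'],s['gripper_force'],s['force'])
go(([C[0],C[1],.24],C[2]+np.pi/2))
E
```

```text
0.027837477532341726 29.99992936849594 [-0.25170479 -0.15177131 -0.35465067]
t 10.88 tcp [0.4714 0.1862 0.2469]
[-113.  -449.4    6.6] mm [0.2 0.4 4.4]
```

Call:
carry_out:
  rows:
    - [-0.05,-0.2,0,0,0,3]
    - [-0.05,-0.2,0,0,0,3]
    - [-0.05,-0.2,0,0,0,3]
    - [-0.05,-0.2,0,0,0,3]
    - [-0.113,-0.449,0.004,0,0,4.4]
    - [-0.113,-0.449,0.004,0,0,4.4]
    - [-0.113,-0.449,0.004,0,0,4.4]
    - [-0.113,-0.449,0.004,0,0,4.4]
    - [-0.113,-0.449,0.004,0,0,4.4]
    - [-0.113,-0.449,0.004,0,0,4.4]
    - [-0.113,-0.449,0.004,0,0,4.4]

```text
t: 12.25
tool_pos: [0.5567, -0.2672, 0.2383]
orientation: [-0.207, -3.134, -0.001]
force: [0.1, 0.6, -0.5]
opening: 0.0277
gripper_force: 30.0
```

```bash
python3 - <<'E'
from h import *
go(([C[0],C[1],.2],C[2]+np.pi/2))
E
```

```text
t 12.25 tcp [ 0.5567 -0.2672  0.2383]
[-2.2 -1.4 38.3] mm [ 0.  -0.   0.1]
```

Call:
carry_out:
  rows:
    - [-0.002,-0.0015,0.02,0,0,0]
    - [-0.002,-0.0015,0.038,0,0,0]
    - [-0.002,-0.0015,0.038,0,0,0]
    - [-0.002,-0.0015,0.038,0,0,0]

```text
t: 12.75
tool_pos: [0.5582, -0.2707, 0.2005]
orientation: [-0.21, -3.134, -0.0]
force: [-0.2, -0.9, -0.9]
opening: 0.028
gripper_force: 30.0
```

```bash
python3 - <<'E'
from h import *
go(([C[0],C[1],.2],C[2]+np.pi/2))
s=robot.read_camera('side')[:,:,::-1]
x0,y0,k=300,130,8
im=cv2.resize(s[y0:y0+72,x0:x0+90],None,fx=k,fy=k,interpolation=cv2.INTER_CUBIC)
p=robot.read_state()['tool_pos']
A=w([p[0],p[1],C[2]],[[a,b,p[2]-.077] for a,b in((.0025,.014),(-.0025,.014),(-.0025,-.014),(.0025,-.014))])
B=w(C,[[a,b,.11] for a,b in((.005,.017),(-.005,.017),(-.005,-.017),(.005,-.017),(.042,.037),(-.042,.037))])
for X,c in((A,(0,0,255)),(B,(0,255,0))):
    for u in proj('side',X): cv2.circle(im,tuple(int(v) for v in ((u-[x0,y0]+.5)*k)),2,c,-1)
cv2.imwrite('pics/s1.png',im)
E
```

```text
t 12.75 tcp [ 0.5582 -0.2707  0.2005]
[-0.2  1.8  0.5] mm [ 0. -0.  0.]
```

View pics/s1.png

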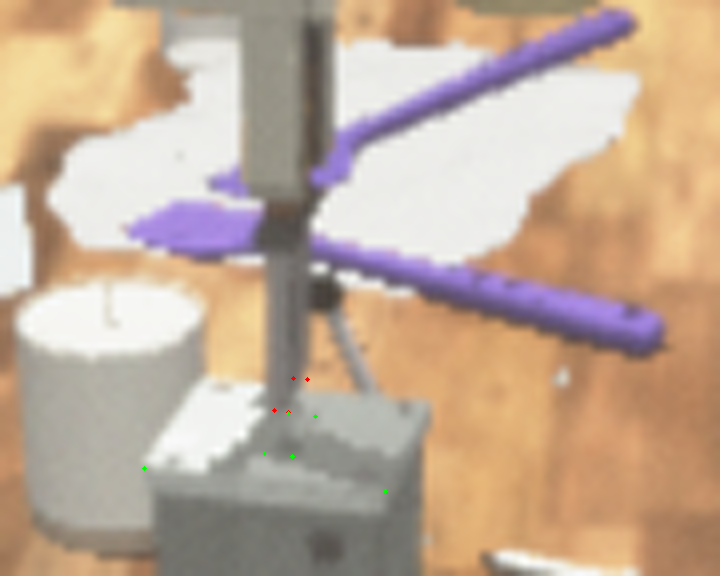

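The blade (x 268–308, tip near y 410) matches its predicted tip (red), and the guard's corners match too (green). I'll lower it slowly while checking the force.

Call:
carry_out:
  rows:
    - [0,0.0005,0.004,0,0,0]
    - [0,0.0005,0.008,0,0,0]
    - [0,0.0005,0.012,0,0,0]
    - [0,0.0005,0.015,0,0,0]
    - [0,0.0005,0.018,0,0,0]
    - [0,0.0005,0.018,0,0,0]

```text
t: 13.55
tool_pos: [0.5587, -0.2706, 0.1832]
orientation: [0.21, 3.134, -0.001]
force: [-0.1, -0.2, 1.9]
opening: 0.0283
gripper_force: 30.0
```

```bash
python3 -c "
from h import *
go(([C[0],C[1],.16],C[2]+np.pi/2));s=robot.read_state();print(s['force'],s['wrist_torque'],s['opening'])"
```

```text
t 13.55 tcp [ 0.5587 -0.2706  0.1832]
[ 0.3  1.7 23.2] mm [-0.   0.1  0. ]
[-0.09159283 -0.18728117  1.85721272] [-0.00976617 -0.01960036 -0.03942602] 0.028257385723024116
```

Call:
carry_out:
  rows:
    - [0,0.0015,0,0,0,0]
    - [0,0.0015,0.002,0,0,0]
    - [0,0.0015,0.004,0,0,0]
    - [0,0.0015,0.006,0,0,0]
    - [0,0.0015,0.006,0,0,0]

```text
t: 14.18
tool_pos: [0.561, -0.2697, 0.1822]
orientation: [0.209, 3.128, -0.004]
force: [-3.8, 3.7, 24.5]
opening: 0.0278
gripper_force: 30.0
```

```bash
python3 -c "
from h import *
go(([C[0],C[1],.16],C[2]+np.pi/2));s=robot.read_state();print(s['force'],s['wrist_torque'],s['opening'])
s=robot.read_camera('side')[:,:,::-1];t=robot.read_camera('top')[:,:,::-1]
a=cv2.resize(s[160:210,310:370],(576,480),interpolation=cv2.INTER_CUBIC)
cv2.imwrite('pics/s2.png',a)"
```

```text
t 14.18 tcp [ 0.561  -0.2697  0.1822]
[ 2.5  0.6 22.2] mm [-0.1  0.4  0. ]
[-3.82266969  3.74486719 24.51340321] [0.86811409 0.86967012 0.0172569 ] 0.027828377055146715
```

View pics/s2.png

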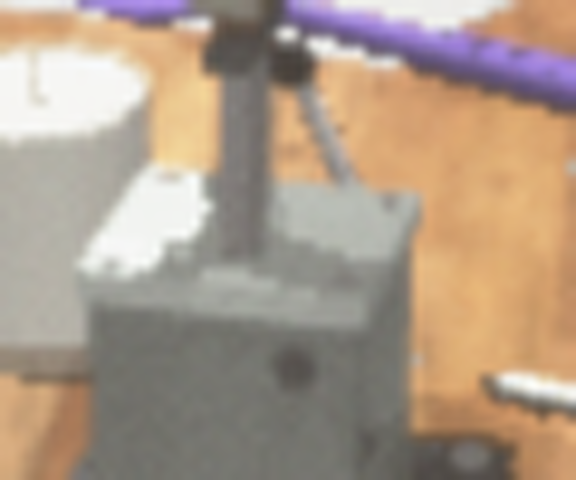

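The tip has entered, but the blade's shoulder seems to be catching on the rim: blade bottom at (240,260), 24 N upward. The side force says to go +y, and perhaps -x. I'll ease up, shift and try again.

Call:
carry_out:
  rows:
    - [0,0,-0.007,0,0,0]
    - [0.0015,0.0015,-0.008,0,0,0]
    - [0.0015,0.0015,-0.008,0,0,0]
    - [0.0015,0.0015,-0.008,0,0,0]

```text
t: 14.78
tool_pos: [0.557, -0.2669, 0.1838]
orientation: [-0.21, -3.134, -0.001]
force: [0.9, 0.2, -0.8]
opening: 0.0279
gripper_force: 30.0
```

Call:
carry_out:
  rows:
    - [0,0,0.003,0,0,0]
    - [0,0,0.006,0,0,0]
    - [0,0,0.006,0,0,0]

```text
t: 15.15
tool_pos: [0.5588, -0.2675, 0.1819]
orientation: [0.209, 3.13, -0.002]
force: [-1.6, 2.7, 16.1]
opening: 0.0278
gripper_force: 30.0
```

```bash
python3 -c "
from h import *
go(([C[0],C[1],.16],C[2]+np.pi/2));s=robot.read_state();print(s['force'],s['wrist_torque'],s['opening'])"
```

```text
t 15.15 tcp [ 0.5588 -0.2675  0.1819]
[ 0.  -1.4 21.9] mm [-0.1  0.2  0. ]
[-1.56198445  2.6936431  16.10627205] [ 0.92064327  0.52561038 -0.04285734] 0.027840238204249777
```

Contact came at the same height in both places, and the moments point to opposite corners, so the gauge may be leaning in the grip. I'll lift it and measure the blade's lean from the outline.

Call:
carry_out:
  rows:
    - [0,0,-0.02,0,0,0]
    - [0,0,-0.042,0,0,0]
    - [0,0,-0.042,0,0,0]
    - [0,0,-0.042,0,0,0]

```text
t: 15.65
tool_pos: [0.557, -0.2671, 0.2198]
orientation: [-0.21, -3.134, -0.001]
force: [-0.8, -0.4, -1.3]
opening: 0.028
gripper_force: 30.0
```

```bash
cat > lean.py <<'E'
from h import *
s=robot.read_state();p=np.array(s['tool_pos']);print('tcp',p.round(4),s['force'])
im=robot.read_camera('side')
D=robot.outline_of('side','narrow_gauge')
for d in D[:2]:print(d['conf'],d['pixel'],d['pixels'].sum())
yaw=np.pi/2-np.arctan2(*(Ro.from_rotvec(s['orientation']).as_matrix()[:2,1])) if 0 else np.arctan2(*Ro.from_rotvec(s['orientation']).as_matrix()[[1,0],1])-np.pi/2
print('yaw',yaw)
def render(dx,lean,dz=0,k=8,dy=0,roll=0):
    Z=np.zeros((480*k//4,640*k//4),np.uint8) # crop window 310..470? use offset
    off=np.array([300,110])
    for W,T,a,b in((.028,.005,0,.005),(.032,.008,.005,.062),(.048,.014,.062,.07)):
        L=np.array([[t*T/2,y*W/2,z] for t in(1,-1) for y in(1,-1) for z in(a,b)])
        L[:,2]-=.077+dz
        L[:,0]+=dx+lean*L[:,2]; L[:,1]+=dy+roll*L[:,2]
        L[:,2]+=p[2]
        u=(proj('side',w([p[0],p[1],yaw],L))-off+.5)*k
        cv2.fillConvexPoly(Z,cv2.convexHull(u.astype(np.float32)).astype(np.int32),255)
    return Z
m=D[0]['pixels']
np.save('pics/mask.npy',m);cv2.imwrite('pics/s3raw.png',im[:,:,::-1])
Z=render(0,0);Zs=cv2.resize(Z,None,fx=1/8,fy=1/8,interpolation=cv2.INTER_AREA)/255.
for r in range(140,200,3):
    a=np.nonzero(m[r])[0];z=Zs[r-110];
    if len(a) or z.sum()>0: print(r,(a.min(),a.max()+1) if len(a) else None, (300+np.argmax(z>.02), round(300+(z*(np.arange(len(z))+.5)).sum()/max(z.sum(),1e-6),2),round(z.sum(),1)), im[r,325:350].mean(1).astype(int).tolist())
E
python3 lean.py
```

```text
tcp [ 0.557  -0.2671  0.2198] [-0.75772627 -0.42989531 -1.3122823 ]
0.54 [339.8, 157.0] 159
0.45 [336.8, 203.0] 2035
yaw -0.13389570624155733
146 None (np.int64(335), np.float64(338.47), np.float64(5.1)) [236, 236, 235, 236, 235, 231, 152, 131, 133, 134, 137, 133, 123, 96, 94, 149, 203, 188, 175, 161, 147, 125, 116, 124, 144]
149 (np.int64(334), np.int64(341)) (np.int64(333), np.float64(337.45), np.float64(7.4)) [237, 237, 237, 235, 235, 232, 208, 166, 145, 99, 87, 88, 87, 81, 84, 104, 150, 164, 165, 172, 226, 234, 235, 236, 236]
152 (np.int64(332), np.int64(340)) (np.int64(331), np.float64(335.77), np.float64(7.7)) [215, 175, 171, 172, 164, 163, 156, 122, 90, 82, 86, 84, 80, 86, 116, 158, 164, 158, 188, 232, 234, 235, 235, 236, 235]
155 (np.int64(333), np.int64(340)) (np.int64(332), np.float64(336.47), np.float64(6.3)) [203, 196, 203, 227, 225, 227, 221, 206, 179, 132, 122, 115, 99, 111, 145, 230, 235, 235, 235, 235, 236, 235, 235, 235, 236]
158 (np.int64(334), np.int64(340)) (np.int64(333), np.float64(336.69), np.float64(5.9)) [178, 174, 178, 177, 178, 177, 175, 174, 168, 140, 126,
[... 437 characters left out ...]
, 108, 119, 123, 122, 215, 224, 217, 141, 127, 127, 111, 116]
167 (np.int64(334), np.int64(340)) (np.int64(333), np.float64(336.76), np.float64(5.7)) [198, 175, 180, 183, 186, 191, 195, 201, 197, 164, 132, 121, 108, 110, 109, 81, 73, 98, 165, 180, 183, 178, 177, 183, 178]
170 (np.int64(335), np.int64(340)) (np.int64(333), np.float64(336.59), np.float64(5.4)) [170, 181, 191, 194, 193, 197, 201, 201, 192, 158, 128, 123, 113, 115, 135, 161, 138, 150, 184, 190, 186, 172, 169, 172, 166]
173 (np.int64(335), np.int64(338)) (np.int64(333), np.float64(335.92), np.float64(4.1)) [172, 191, 190, 195, 197, 198, 198, 195, 190, 160, 133, 132, 125, 158, 179, 181, 174, 152, 153, 170, 153, 175, 179, 172, 169]
```

```bash
cat > edge.py <<'E'
from h import *
from scipy.ndimage import map_coordinates
I={c:cv2.GaussianBlur(cv2.imread(f'pics/{c}0.png').astype(float).mean(2),(0,0),.6) for c in('side','top')}
cor=np.array([[.042,.037],[-.042,.037],[-.042,-.037],[.042,-.037]])
def meas(c,p,R=2.5):
    out=[]
    for i in range(4):
        a,b=cor[i],cor[(i+1)%4]
        for f in np.linspace(.12,.88,15):
            L=np.r_[a+(b-a)*f,.11];u=proj(c,w(p,L))[0];v=proj(c,w(p,np.r_[a+(b-a)*(f+.02),.11]))[0]
            d=(v-u)/np.linalg.norm(v-u);n=np.array([-d[1],d[0]])
            t=np.arange(-R,R+.01,.1);q=u[:,None]+n[:,None]*t
            g=np.abs(np.gradient(map_coordinates(I[c],[q[1],q[0]],order=3)))
            k=np.argmax(g)
            if 2<k<len(t)-3 and g[k]>2: out.append((L,u+n*t[k],n,i))
    return out
for cs in(('top',),('side',),('top','side')):
    p=C.copy()
    for _ in range(6):
        O=[(c,)+o for c in cs for o in meas(c,p)]
        f=lambda p:np.array([n@(proj(c,w(p,L))[0]-u) for c,L,u,n,i in O])
        p=least_squares(f,p,loss='soft_l1',f_scale=.3).x
    r=f(p);print(cs,p.round(4),len(O),{(c,i):round(np.median([r[j] for j,o in enumerate(O) if o[0]==c and o[4]==i] or [9]),2) for c in cs for i in range(4)})
    for c in cs: # slot dark centroid
        X=proj(c,w(p,[[a*.009,b*.021,.11] for a,b in((1,1),(-1,1),(-1,-1),(1,-1))]));Z=np.zeros((480,640),np.uint8);cv2.fillConvexPoly(Z,X.round().astype(int),1)
        W=np.clip(np.percentile(I[c][Z>0],85)-I[c],0,None)*Z;ys,xs=np.mgrid[:480,:640];u=np.array([(W*xs).sum(),(W*ys).sum()])/W.sum()
        print(c,'slot px',u.round(2),'pred',proj(c,w(p,[0,0,.11]))[0].round(2),'->world',least_squares(lambda v:proj(c,[v[0],v[1],.108])[0]-u,p[:2]).x.round(4))
E
python3 edge.py
```

```text
('top',) [ 0.5579 -0.2675 -0.1493] 60 {('top', 0): np.float64(-0.7), ('top', 1): np.float64(-0.6), ('top', 2): np.float64(-0.7), ('top', 3): np.float64(-0.7)}
top slot px [431.6 247.8] pred [431.53 248.1 ] ->world [ 0.5589 -0.2681]
('side',) [ 0.5588 -0.2704 -0.1307] 59 {('side', 0): np.float64(-0.3), ('side', 1): np.float64(-0.41), ('side', 2): np.float64(-0.45), ('side', 3): np.float64(-0.47)}
side slot px [335.86 184.09] pred [335.8  183.65] ->world [ 0.5588 -0.2719]
('top', 'side') [ 0.5586 -0.2685 -0.1446] 119 {('top', 0): np.float64(-1.02), ('top', 1): np.float64(-0.92), ('top', 2): np.float64(-0.29), ('top', 3): np.float64(-0.39), ('side', 0): np.float64(-0.0), ('side', 1): np.float64(-0.3), ('side', 2): np.float64(-0.74), ('side', 3): np.float64(-0.6)}
top slot px [431.6  247.81] pred [431.95 247.83] ->world [ 0.5589 -0.2682]
side slot px [335.84 184.13] pred [335.81 183.94] ->world [ 0.5588 -0.2716]
```

The blade isn't leaning (within 0.3 px). Edge and slot measurements put the slot at about (0.5588, -0.269), yaw about -0.14. I'll retry with those values.

Call:
carry_out:
  rows:
    - [-0.0017,-0.0017,0.015,0,0,0.45]
    - [-0.0017,-0.0017,0.03,0,0,0.45]
    - [-0.0017,-0.0017,0.033,0,0,0.45]
    - [-0.0017,-0.0017,0.035,0,0,0.45]
    - [-0.0017,-0.0017,0.037,0,0,0.45]
    - [-0.0017,-0.0017,0.038,0,0,0.45]
    - [-0.0017,-0.0017,0.039,0,0,0.45]

```text
t: 16.62
tool_pos: [0.5589, -0.2692, 0.1819]
orientation: [0.222, 3.133, -0.0]
force: [0.8, 0.2, -0.7]
opening: 0.0277
gripper_force: 30.0
```

```bash
cat > st.py <<'E'
from h import *
go(([.5588,-.269,.16],-.14+np.pi/2));s=robot.read_state();print(np.round(s['force'],1),np.round(s['wrist_torque'],3),s['opening'])
E
python3 st.py
```

```text
t 16.62 tcp [ 0.5589 -0.2692  0.1819]
[ 0.2  0.2 21.9] mm [-0.   0.  -0.1]
[ 0.8  0.2 -0.7] [ 0.013 -0.124 -0.003] 0.027705113647105283
```

Free at z 0.1819, lower than before. I'll continue down slowly.

Call:
carry_out:
  rows:
    - [0,0,0.001,0,0,0]
    - [0,0,0.002,0,0,0]
    - [0,0,0.003,0,0,0]
    - [0,0,0.004,0,0,0]
    - [0,0,0.004,0,0,0]

```text
t: 17.25
tool_pos: [0.5589, -0.2691, 0.1775]
orientation: [0.222, 3.134, -0.0]
force: [1.6, -0.2, -1.9]
opening: 0.0281
gripper_force: 30.0
```

```bash
python3 st.py
```

```text
t 17.25 tcp [ 0.5589 -0.2691  0.1775]
[ 0.1  0.1 17.5] mm [-0.   0.  -0.1]
[ 1.6 -0.2 -1.9] [-0.109 -0.395  0.049] 0.02814240611321839
```

It's in. Down to about half the blade.

Call:
carry_out:
  rows:
    - [0,0,0.003,0,0,0]
    - [0,0,0.006,0,0,0]
    - [0,0,0.009,0,0,0]
    - [0,0,0.012,0,0,0]
    - [0,0,0.012,0,0,0]

```text
t: 17.88
tool_pos: [0.5588, -0.2691, 0.1652]
orientation: [-0.222, -3.134, -0.0]
force: [2.5, -0.8, -1.7]
opening: 0.0277
gripper_force: 30.0
```

Call:
carry_out:
  rows:
    - [0,0,0.003,0,0,0]
    - [0,0,0.006,0,0,0]
    - [0,0,0.009,0,0,0]
    - [0,0,0.011,0,0,0]
    - [0,0,0.011,0,0,0]
    - [0,0,0.011,0,0,0]

```text
t: 18.62
tool_pos: [0.5587, -0.2691, 0.1545]
orientation: [-0.222, -3.133, -0.0]
force: [1.7, -0.0, -1.6]
opening: 0.028
gripper_force: 30.0
```

```bash
python3 st.py; python3 lev.py; python3 - <<'E'
import cv2
from plant import robot
s=robot.read_camera('side')[:,:,::-1]
cv2.imwrite('pics/end.png',cv2.resize(s[130:235,290:430],(800,600),interpolation=cv2.INTER_CUBIC))
E
```

```text
t 18.62 tcp [ 0.5587 -0.2691  0.1545]
[-0.1  0.1 -5.5] mm [ 0.  -0.  -0.1]
[ 1.7 -0.  -1.6] [ 0.019 -0.318 -0.01 ] 0.028037053520941373
lever_knob 0.19 [313.9, 173.0] 659 302 326 164 198
foot_lever 0.45 [337.0, 207.2] 1958 309 361 178 231
0.9 [349.4 165.4]
1.1 [345.4 165.2]
1.2 [343.4 165.4]
1.3 [341.5 165.8]
1.4 [339.7 166.3]
```

View pics/end.png

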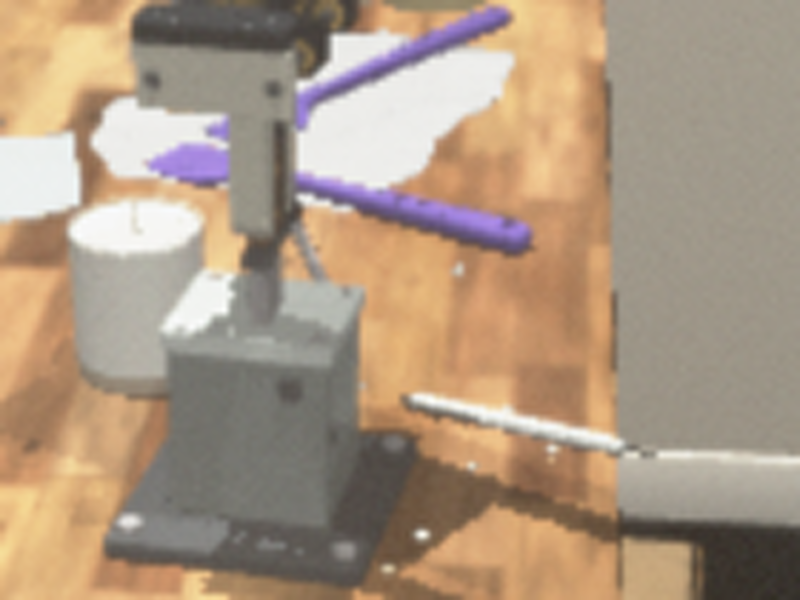

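The blade is about half through the slot at (262,310), the lever rod (300,245) still leans back, and the candle hasn't moved. I'm handing it in.

```bash
python3 -c "
from plant import robot
print(robot.close_job())"
```

```text
the job is handed in; nothing more can be done
None
```

The job is handed in at about 19 s of the 61 s, but the hand-in returned no verdict. The lever is raised to its stop, and the narrow gauge is gripped at 30 N in the slot with its blade about 32 mm below the guard's top, resting on nothing.

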